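Crank up the pop-up socket tower of a lounge table

TASK

Take the crank from the cork mat, fit it fully down on the square brass shaft in the aluminium plate and wind it clockwise (seen from above) until the round socket tower has risen fully, up to its stop. Then take the crank off and stand it back on the cork mat, hub down, with its hub well inside the mat's edge. Raise the tower only by the crank, without pushing or pulling the tower itself, and leave the mug, remote control and book where they are.

Things in the scene. Friction and masses are not known exactly. Their poses are not given: they have to be found in the camera images.
- crank: Loose steel crank, about 0.36 kg, standing hub down on the mat. Origin: centre of the hub's underside; z up, x along the arm to the handle. Hub: flange 50 x 50 x 10 mm, then 30 x 30 mm up to z = 34 mm; below, a square socket 16.6 mm wide, 34 mm deep, flats along x and y. Arm: 14 mm wide, z 34 to 44 mm, x -15 to 85 mm.
- crank_grip (a point): Middle of the solid square steel block on top of the crank's hub: 26 x 26 mm, 44 to 60 mm above the hub's underside (this point at 52 mm), on the hub's axis. Sides along the crank's x and y.
- crank_knob_mid (a point): Point on the axis of the crank's upright red handle, 85 mm above the hub's underside. Handle: 24 mm diameter, at crank x = 70 mm, 45 to 105 mm above the hub's underside. It spins freely about its own axis, so holding it does not hold the crank's direction.
- shaft (a joint): Turn of the square shaft in rad; grows clockwise seen from above, from 0 to 13.0 (stop). Stays where it is left; needs about 0.1 Nm (1.5 N at the crank's handle). It raises the tower 7.7 mm per rad (48 mm per full circle). Starts between 0 and 1.0.
- shaft_foot (a point): Foot of the square brass shaft, on its axis at the plate's top face (6 mm above the table); z up, x and y along the shaft's flats, turning with it. Shaft: 14 x 14 mm for 24 mm, then a 10 x 10 mm lead-in tip up to 32 mm. Fully down, the crank's hub rests on the plate; any of the four quarter turns fits.
- tower (a joint): Height in m of the black socket tower with aluminium cap, 74 mm diameter, on the plate 185 mm from the shaft: 0 is retracted (cap 4 mm above the plate), 0.100 is fully up at its stop. Moves only with the shaft.
- tower_top (a point): Centre of the top of the tower's aluminium cap.
- lift: Fixed aluminium plate 320 x 120 x 6 mm lying on the table, carrying the shaft and the tower. Origin: on the shaft's axis at table height; x points along the plate to the tower at x = 185 mm (plate spans x -65 to 255 mm, y -60 to 60 mm).
- mat: Fixed round cork mat, 160 mm diameter, 4 mm thick. Origin: centre of its underside, on the table. The crank starts on it and must end on it.
- mug: White mug, 80 mm diameter, 95 mm high, handle at its +y. Bystander. Origin: centre of underside.
- remote: Black remote control 160 (x) x 45 x 18 mm. Bystander. Origin: centre of underside.
- book: Green hardback notebook 100 (x) x 140 x 18 mm, lying flat. Bystander. Origin: centre of underside.

How it is judged:
On the way, in this order (a step that is already met when the one before it is completed fails the run):
1. the crank is fully down on the square shaft (horizontal distance between crank and shaft_foot below 0.004 m and z of crank in the frame of shaft_foot between -0.004 and 0.005 m and angle between crank's own z axis and vertical below 0.14 rad), for 0.2 s.
2. the tower is half up, the crank still on the shaft (value of joint tower above 0.05 m and horizontal distance between crank and shaft_foot below 0.006 m and z of crank in the frame of shaft_foot below 0.012 m), for 0.02 s.
3. the tower is fully up, the crank still on the shaft (value of joint tower above 0.093 m and horizontal distance between crank and shaft_foot below 0.006 m and z of crank in the frame of shaft_foot below 0.012 m), for 0.1 s.
At the end, for the whole second after the job is handed in: The tower is up to within 7 mm of its stop (0.100 m), and the crank stands hub down on the cork mat, upright within 0.08 rad, at rest, its hub's centre within 60 mm of the mat's centre (value of joint tower above 0.093 m and horizontal distance between crank and mat below 0.06 m and z of crank in the frame of mat between 0.001 and 0.008 m and angle between crank's own z axis and vertical below 0.08 rad and linear speed of crank below 0.02 m/s); the robot touches nothing.
It fails at once if the mug is shifted more than 40 mm or tipped (distance of mug from where it was at the start of the episode above 0.04 m or angle between mug's own z axis and vertical above 0.5 rad).
It fails at once if the remote control is shifted more than 40 mm or tipped (distance of remote from where it was at the start of the episode above 0.04 m or angle between remote's own z axis and vertical above 0.5 rad).
It fails at once if the book is shifted more than 40 mm or tipped (distance of book from where it was at the start of the episode above 0.04 m or angle between book's own z axis and vertical above 0.5 rad).
It fails at once if the gripper or arm presses on the tower with more than 4 N (contact force between any of the fingers, the arm and tower above 4 N).
It fails at once if the crank presses on the tower with more than 4 N (contact force between crank and tower above 4 N).
It also fails if it takes over 72 s, if anything falls off the work surface, if the arm or the gripper's body presses on something with over 40 N, if the wrist force passes 120 N, or if a joint passes its speed limit or range.

ROBOT

A 7-joint arm with a two-finger parallel gripper is mounted at the origin on the work surface. World frame = base frame: x ahead of the robot, y to its left, z up, the work surface at z = 0. Lengths are in m, angles in rad, forces in N, time in s.
With the tool pointing down it reaches from about 0.425 to 0.925 m from the base axis. Payload 6.8 kg.
Tool frame: the origin (TCP) lies at the very end of the fingers, on their centre line; the grasp point (between the pads) lies 19 mm behind it; z points along the fingers, y is the direction in which the jaws open and shut (so a half turn about z gives the same grasp; the last joint's range is limited). The gripper opens to 85 mm and grips with 20 to 120 N. Pads are 22 mm wide; open, the fingers measure 114 mm over their backs; the gripper's body (76 mm by 85 mm) begins 54 mm behind the grasp point. The pads swing forward as they close: fully open they stand 13 mm farther back than shut.
Start: joints at [1.215, 0.477, 0.022, 1.555, -0.011, 1.109, -0.083], TCP at [0.166, -0.654, 0.231] pointing down, gripper open.
Joint ranges: [-2.96, 2.96], [-0.34, 2.1], [-1.41, 1.46], [0.24, 2.44], [-1.37, 4.51], [0.17, 1.92], [-2.96, 2.96]. Speed limits (rad/s): [2.39, 2.39, 3.14, 3.14, 3.14, 3.14, 3.14].

INTERFACE

Orientations are given as [roll, pitch, yaw] about the fixed x, y, z axes, in that order (R = Rz(yaw) Ry(pitch) Rx(roll)).
In Python, from rig import bot gives the robot as it stands.
- The arm moves only by the tool servo_tool, never from a script. Its argument "commands" is text: rows parted by semicolons, each of 7 numbers parted by spaces: the opening, from 0 (shut) to 1 (fully open), then the shift along the tool's x, y, z in cm, then the turn, a rotation vector about the tool's x, y, z in degrees. A call has 1 to 12 rows; each row shifts and turns the pose as measured when the row begins, along the tool's axes as they then stand; what a row does not reach is not made up. A row lasts 1/10 s, in which the tool goes at most 50 mm and 8.59 degrees, less where a joint would pass 70% of its speed; a pose out of reach is approached as far as the arm can. A call with a gripper value outside its range is refused whole. The fingers move at their own pace and stop on an object; "grip_force" is the grip in N (left out, the last holds). Time passes only in rows, so rows that do not move let the fingers close. It gives the time, the measured TCP pose, the force and the opening at its end, in the units of the state.
- bot.state(): the state, without advancing time (a new reading comes with each control period).
- bot.capture(name): name is "side" or "top"; returns the picture (400x640x3 uint8, blue, green, red); there is no depth.
- bot.camera_info(name): a dict with "fx", "fy", "cx", "cy" (pixels), "k1" (the pictures are not rectified: a ray, as slopes to the right and down, at radius r is drawn at 1 + k1 r^2 times it, then the intrinsics apply), "R" (3x3) and "t" (3): a world point X has camera coordinates R X + t. Camera axes: x right, y down, z forward; pixel columns grow to the right and rows downward; lengths in m; the calibration is good to about 2 mm. A picture is of the moment at which its call begins. camera_info takes no time and is no camera call.
- bot.finish_job(): hands the job in, once; it reports no verdict.
The state is a dict: "clock": time; "q": joint angles; "qvel": joint speeds; "joint_efforts": joint torques, N m; "position": TCP position; "eef_rot": TCP orientation; "contact_force": force on the tool from outside, world axes, zero at the start; "ft_torque": the same for the moment, N m; "finger_gap": opening from 0.0 (shut) to 1.0 (fully open).
Only numpy, scipy, OpenCV 4.12 (cv2) and the standard library are available. Lean on these libraries where they do the work, as an engineer would, in place of code of your own. Each camera call takes 0.05 s, during which the arm holds its last target. There are 200 camera calls.

## Working session

There is one attempt and no reset: what is moved stays moved. The work goes in short steps, Python scripts to look and compute and a tool call to move; the robot and the scene stay as the last step left them, time stands still between calls to the robot, and variables do not carry over. Pictures are saved under pics/ and viewed, about 8 in all and at most 12, crops included, and the job is handed in when it is done.

Besides the shell and the picture viewer there is one more tool, called after "Emit:" as name(argument=value, ...), one argument or row to a line, values as JSON. servo_tool: Moves the arm, as the interface text tells. Its arguments: {"type":"object","properties":{"commands":{"type":"string"},"grip_force":{"type":"number"}},"required":["commands"]}

```bash
mkdir -p pics; ls; python3 - <<'E'
from rig import bot
import cv2
for n in("top","side"):
    cv2.imwrite(f"pics/{n}0.png",bot.capture(n)); print(n,bot.camera_info(n))
print(bot.state())
E
```

```text
pics
top {'fx': 369.6911310745087, 'fy': 369.6911310745087, 'cx': 319.8013434478071, 'cy': 207.6964567989395, 'k1': -0.05267234235725007, 'R': array([[-0.01161303, -0.99916357,  0.03920837],
       [-0.98956475,  0.00585191, -0.14397   ],
       [ 0.14362013, -0.04047115, -0.98880501]]), 't': array([0.08651036, 0.5549023 , 0.82235485])}
side {'fx': 506.00553132744034, 'fy': 506.00553132744034, 'cx': 314.2309908085007, 'cy': 198.21020409433353, 'k1': -0.1658453172684348, 'R': array([[ 0.95634355, -0.29215614, -0.0071969 ],
       [-0.18534635, -0.58730462, -0.78785787],
       [ 0.22595074,  0.75479671, -0.61581506]]), 't': array([-0.50773251,  0.22652467,  1.01170717])}
{'clock': 0.1, 'q': array([ 1.21491096,  0.47773406,  0.02233857,  1.5563542 , -0.01149022,
        1.10930186, -0.08308746]), 'qvel': array([-0.00071358, -0.00166679,  0.00048983, -0.00123587,  0.00056113,
        0.00123837,  0.0006572 ]), 'joint_efforts': array([ 4.83947384e-03, -5.97755241e+01,  1.61350116e+00, -2.81955600e+01,
        1.27372064e-02,  5.00898255e-03,  3.10372229e-05]), 'position': array([ 0.16540563, -0.65386589,  0.23041104]), 'eef_rot': array([-3.13992835e+00,  1.28848095e-04,  2.47826006e-01]), 'contact_force': array([-0.91493853, -0.59077194, -0.85452423]), 'ft_torque': array([ 0.0049165 , -0.02664402,  0.00179717]), 'finger_gap': 0.9957989259876512}
```

View pics/top0.png

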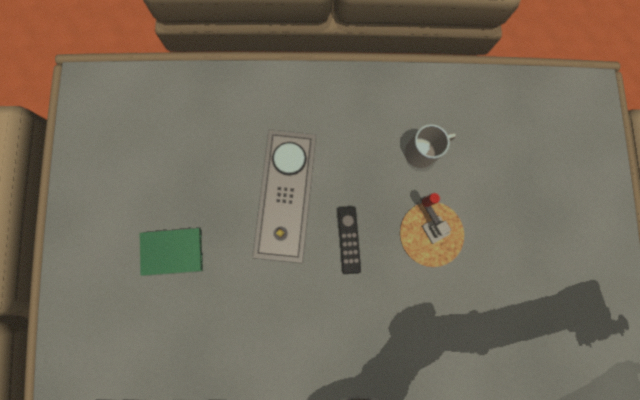

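View pics/side0.png

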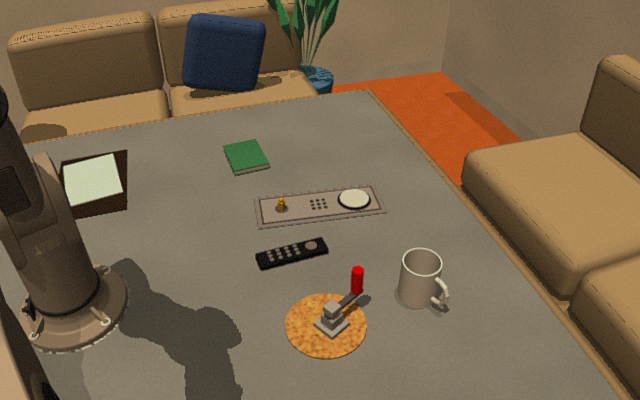

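```bash
cat > h.py <<'E'
import numpy as np, cv2
from rig import bot
def proj(n,X):
    c=bot.camera_info(n); p=np.atleast_2d(X)@c["R"].T+c["t"]; s=p[:,:2]/p[:,2:]
    s=s*(1+c["k1"]*(s**2).sum(1,keepdims=True)); return s*[c["fx"],c["fy"]]+[c["cx"],c["cy"]]
def ray(n,uv):
    c=bot.camera_info(n); K=np.array([[c["fx"],0,c["cx"]],[0,c["fy"],c["cy"]],[0,0,1]])
    s=cv2.undistortPoints(np.array(uv,float).reshape(-1,1,2),K,np.array([c["k1"],0,0,0.]))[:,0]
    return -c["R"].T@c["t"], np.c_[s,np.ones(len(s))]@c["R"]
def onz(n,uv,z):
    o,d=ray(n,uv); return o+d*((z-o[2])/d[:,2])[:,None]
def tri(uvt,uvs):
    A=[];b=[]
    for n,uv in(("top",uvt),("side",uvs)):
        o,d=ray(n,uv); d=d[0]/np.linalg.norm(d[0]); P=np.eye(3)-np.outer(d,d); A.append(P); b.append(P@o)
    return np.linalg.solve(sum(A),sum(b))
def blobs(im,lo,hi,box,amin=8):
    m=cv2.inRange(cv2.cvtColor(im,cv2.COLOR_BGR2HSV),lo,hi); k=np.zeros_like(m); x0,y0,x1,y1=box; k[y0:y1,x0:x1]=m[y0:y1,x0:x1]
    n,l,s,c=cv2.connectedComponentsWithStats(k); o=[(s[i],c[i],l==i) for i in range(1,n) if s[i,4]>=amin]
    return sorted(o,key=lambda a:-a[0][4])
E
python3 - <<'E'
from h import *
t=cv2.imread("pics/top0.png");s=cv2.imread("pics/side0.png")
for n,im,bm,br,bb in(("top",t,(395,190,470,275),(415,185,450,215),(265,220,295,245)),("side",s,(275,285,375,365),(340,255,375,300),(270,190,295,215))):
    for nm,lo,hi,b in(("mat",(8,90,60),(28,255,255),bm),("red",(0,200,60),(4,255,255),br),("brass",(15,110,60),(35,255,255),bb)):
        for st,c,_ in blobs(im,lo,hi,b)[:2]: print(n,nm,st,c.round(1))
a=cv2.resize(t[120:280,240:330],None,fx=4,fy=4,interpolation=2)[:600]
b=cv2.resize(t[180:280,390:480],None,fx=4,fy=4,interpolation=2);cc=cv2.resize(s[255:365,275:375],None,fx=4,fy=4,interpolation=2)
C=np.zeros((600,770,3),np.uint8);C[:600,:360]=cv2.resize(t[120:270,240:330],None,fx=4,fy=4,interpolation=2)
C[:400,370:730]=b;C[400:600,370:770]=cv2.resize(s[305:345,310:390],None,fx=5,fy=5,interpolation=2)
cv2.imwrite("pics/m.png",C)
E
```

```text
top mat [ 400  202   64   65 2680] [430.8 235.9]
top brass [277 229   7   8  36] [279.8 232.3]
side mat [ 285  293   82   67 3502] [323.8 327.6]
side red [351 266  13  29 288] [356.6 279.5]
side brass [278 197   7  14  80] [280.9 203.6]
```

View pics/m.png

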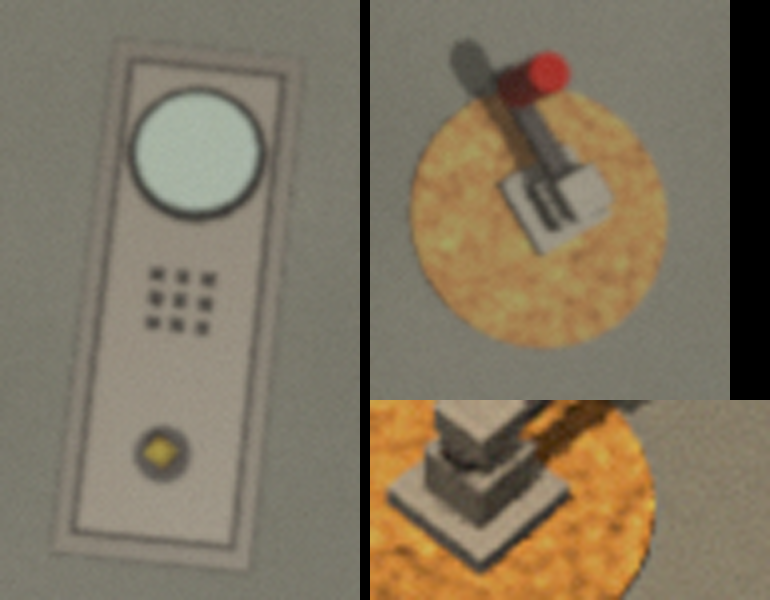

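```bash
python3 - <<'E'
from h import *
np.set_printoptions(precision=4,suppress=True)
t=cv2.imread("pics/top0.png");s=cv2.imread("pics/side0.png")
print("platecorners",onz("top",[(268.7,129.5),(315,134.5),(302,262.5),(253,257.5)],.006))
# tower cap: bright blob top
m=cv2.inRange(cv2.cvtColor(t,cv2.COLOR_BGR2HSV),(60,15,140),(100,120,255));m[:, :265]=0;m[:,312:]=0;m[:135]=0;m[180:]=0
print("tower",onz("top",[np.argwhere(m).mean(0)[::-1]],.010))
print("collar",onz("top",[(280.4,233.2)],.006)," shafttip top",onz("top",[(279.8,232.3)],.035),"side",onz("side",[(280.9,203.6)],.024))
print("mat edge")
for n,im,b in(("top",t,(395,190,470,275)),("side",s,(275,285,375,365))):
    st,c,k=blobs(im,(8,90,60),(28,255,255),b)[0]
    e=cv2.fitEllipse(cv2.convexHull(np.argwhere(k)[:,::-1].astype(np.float32).reshape(-1,1,2))); print(n,e,onz(n,[e[0]],.004))
print("flange top",onz("top",[(421.75,225.75),(433.25,243.75),(436.5,229)],.014),"side",onz("side",[(313.6,324),(332,339),(349.6,323.4),(331.6,323.7)],.014))
print("block top",onz("top",[(445,226.75)],.064),"knob top",onz("top",[(434.75,198)],.109),"knob side",onz("side",[(356.6,279.5)],.082))
E
```

```text
platecorners [[0.7578 0.2053 0.006 ]
 [0.7448 0.0901 0.006 ]
 [0.4296 0.124  0.006 ]
 [0.4425 0.2395 0.006 ]]
tower [[0.6921 0.1319 0.01  ]]
collar [[0.4994 0.1751 0.006 ]]  shafttip top [[0.4993 0.1745 0.035 ]] side [[0.4986 0.1736 0.024 ]]
mat edge
top ((431.59002685546875, 233.8017578125), (63.12649154663086, 66.01346588134766), 146.22303771972656) [[ 0.4947 -0.1919  0.004 ]]
side ((325.4699401855469, 325.6994934082031), (66.96519470214844, 82.40638732910156), 90.84973907470703) [[ 0.4936 -0.197   0.004 ]]
flange top [[ 0.5137 -0.1652  0.014 ]
 [ 0.47   -0.1913  0.014 ]
 [ 0.5055 -0.2012  0.014 ]] side [[ 0.4706 -0.1936  0.014 ]
 [ 0.4932 -0.2377  0.014 ]
 [ 0.5371 -0.2131  0.014 ]
 [ 0.5039 -0.2033  0.014 ]]
block top [[ 0.5062 -0.2033  0.064 ]] knob top [[ 0.5653 -0.1667  0.109 ]] knob side [[ 0.5651 -0.1674  0.082 ]]
```

```bash
python3 - <<'E'
from h import *
t=cv2.imread("pics/top0.png");s=cv2.imread("pics/side0.png")
C=np.hstack([cv2.resize(t[221:245,268:292],(400,400),interpolation=2),cv2.resize(s[192:216,269:293],(400,400),interpolation=2)])
cv2.imwrite("pics/sh.png",C)
print(proj("top",[(.4993,.175,.038),(.4993,.175,.03),(.4993,.175,.006)]),proj("side",[(.4993,.175,.038),(.4993,.175,.03)]))
E
```

```text
[[279.51076427 232.20773415]
 [279.747293   232.47785759]
 [280.43142326 233.25911687]] [[280.76093344 198.7285985 ]
 [280.91759711 201.30053392]]
```

View pics/sh.png

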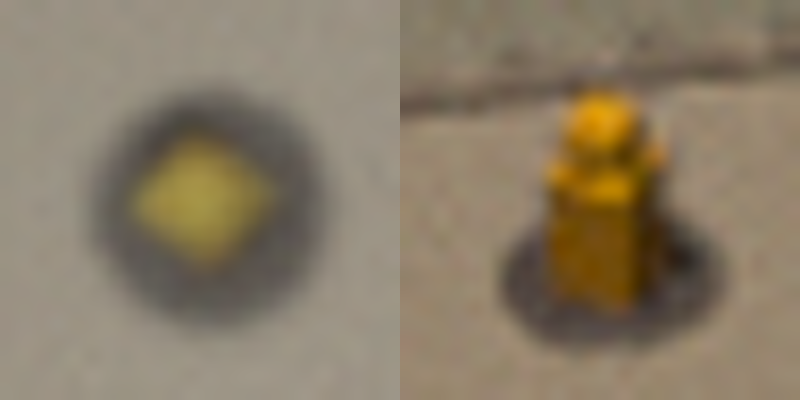

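Emit:
servo_tool(
  commands="1 0 0 0 0 0 -8.5; 1 0 0 0 0 0 -8.5; 1 0 0 0 0 0 0",
)

```text
clock: 0.4
position: [0.1652, -0.6528, 0.2286]
eef_rot: [-3.137, -0.001, 0.554]
contact_force: [1.4, -0.6, -0.8]
finger_gap: 1.001
```

Emit:
servo_tool(
  commands="1 4.4 -1.7 0 0 0 0;1 4.4 -1.7 0 0 0 0;1 4.4 -1.7 0 0 0 0;1 4.4 -1.7 0 0 0 0;1 4.4 -1.7 0 0 0 0;1 4.4 -1.7 0 0 0 0;1 4.4 -1.7 0 0 0 0;1 4.4 -1.7 0 0 0 0;1 4.4 -1.7 0 0 0 0;1 4.4 -1.7 0 0 0 0;1 4.4 -1.7 0 0 0 0;1 0 0 0 0 0 0",
)

```text
clock: 1.6
position: [0.4972, -0.2318, 0.2265]
eef_rot: [-3.134, -0.001, 0.494]
contact_force: [-0.9, 0.4, 0.5]
finger_gap: 1.002
```

```bash
cat >> h.py <<'E'
def to(x,y,z,yaw=None):
    "tool shift (cm) to a TCP goal, and turn about tool z (deg) to a yaw in deg"
    from scipy.spatial.transform import Rotation as Ro
    st=bot.state(); R=Ro.from_euler("xyz",st["eef_rot"]).as_matrix()
    print("pos",st["position"].round(4),"rpy deg",np.degrees(st["eef_rot"]).round(2),"q",st["q"].round(2),"F",st["contact_force"].round(1),"gap",round(st["finger_gap"],3),"t",round(st["clock"],2))
    print("shift cm",(R.T@(np.array([x,y,z])-st["position"])*100).round(2))
    if yaw is not None: print("turn",round(-((yaw-np.degrees(st["eef_rot"][2])+180)%360-180),2))
E
python3 - <<'E'
from h import *
to(.5045,-.2025,.12,31)
t=cv2.imread("pics/top0.png").astype(float)
for r in (5.,6.,7.):
    p=t[221:245,268:292]; w=np.clip((p[...,2]+p[...,1])/2-p[...,0]-25,0,None)
    y,x=np.mgrid[221:245,268:292]; w*=np.hypot(x-279.7,y-232.4)<r
    cx,cy=(w*x).sum()/w.sum(),(w*y).sum()/w.sum(); d=(x-cx)+1j*-(y-cy)
    print(r,cx,cy,"yaw mod 90",np.degrees(np.angle((w*d**4).sum()))/4+45, abs((w*d**4).sum())/(w*abs(d)**4).sum())
E
```

```text
pos [ 0.4972 -0.2318  0.2265] rpy deg [-1.7956e+02 -7.0000e-02  2.8300e+01] q [ 0.55  0.29 -0.28  1.85  0.09  1.02 -0.83] F [-0.9  0.4  0.5] gap 1.002 t 1.6
shift cm [ 2.02 -2.15 10.67]
turn -2.7
5.0 279.55791812123135 232.48809901618534 yaw mod 90 51.14399203569123 0.24394907715732733
6.0 279.55791812123135 232.48809901618534 yaw mod 90 51.14399203569123 0.24394907715732733
7.0 279.55791812123135 232.48809901618534 yaw mod 90 51.14399203569123 0.24394907715732733
```

Emit:
servo_tool(
  commands="1 1 -1.1 3 0 0.2 -1.35; 1 1 -1.1 3 0 0 -1.35; 1 0 0 3 0 0 0; 1 0 0 0 0 0 0",
)

```text
clock: 2.0
position: [0.5057, -0.2005, 0.135]
eef_rot: [-3.136, -0.007, 0.531]
contact_force: [-1.2, -0.0, -0.6]
finger_gap: 1.0
```

```bash
python3 -c "
from h import *
to(.5045,-.2025,.040,31)"
```

```text
pos [ 0.5057 -0.2005  0.135 ] rpy deg [-179.68   -0.38   30.41] q [ 0.5   0.4  -0.28  1.94  0.14  0.82 -0.9 ] F [-1.2 -0.  -0.6] gap 1.0 t 2.0
shift cm [-0.26  0.16  9.49]
turn -0.59
```

Emit:
servo_tool(
  commands="1 -0.25 0.15 3 -0.3 -0.4 -0.6; 1 0 0 2.5 0 0 0; 1 0 0 2.5 0 0 0; 1 0 0 1.4 0 0 0; 1 0 0 0 0 0 0",
)

```text
clock: 2.5
position: [0.5072, -0.2077, 0.0437]
eef_rot: [3.135, -0.002, 0.526]
contact_force: [-0.0, 0.3, -0.5]
finger_gap: 0.996
```

```bash
python3 -c "
from h import *
to(.5045,-.2025,.040,31)"
```

```text
pos [ 0.5072 -0.2077  0.0437] rpy deg [ 1.7964e+02 -1.3000e-01  3.0120e+01] q [ 0.46  0.53 -0.24  1.99  0.21  0.63 -0.96] F [-0.   0.3 -0.5] gap 0.996 t 2.5
shift cm [ 0.03 -0.59  0.36]
turn -0.88
```

Emit:
servo_tool(
  commands="1 0 -0.6 0.35 0.3 0 -0.9; 1 0 0 0 0 0 0; 0.2 0 0 0 0 0 0; 0 0 0 0 0 0 0; 0 0 0 0 0 0 0; 0 0 0 0 0 0 0; 0 0 0 0 0 0 0; 0 0 0 0 0 0 0",
  grip_force=60,
)

```text
clock: 3.3
position: [0.5066, -0.2034, 0.0452]
eef_rot: [3.136, -0.006, 0.54]
contact_force: [-0.3, 0.5, -1.0]
finger_gap: 0.289
```

```bash
python3 -c "
from h import *
to(.5045,-.2025,.15,31)"
```

```text
pos [ 0.5066 -0.2034  0.0452] rpy deg [179.66  -0.35  30.95] q [ 0.46  0.53 -0.25  2.    0.21  0.63 -0.95] F [-0.3  0.5 -1. ] gap 0.289 t 3.3
shift cm [ -0.07  -0.13 -10.48]
turn -0.05
```

Emit:
servo_tool(
  commands="0.45 0 0 0 0.3 -0.4 0; 0.45 0 0 0.5 0 0 0; 0.45 0 0 0.1 0 0 0; 0 0 0 0 0 0 0; 0 0 0 0 0 0 0; 0 0 0 0 0 0 0; 0 0 0 0 0 0 0",
  grip_force=80,
)

```text
clock: 4.0
position: [0.507, -0.2036, 0.0388]
eef_rot: [3.141, 0.001, 0.54]
contact_force: [0.1, 0.9, -0.4]
finger_gap: 0.287
```

Emit:
servo_tool(
  commands="0 0 0 -1 0 0 0; 0 0 0 -3 0 0 0; 0 0 0 -3 0 0 0; 0 0 0 -3 0 0 0; 0 0 0 0 0 0 0; 0 0 0 0 0 0 0",
)

```text
clock: 4.6
position: [0.5033, -0.2025, 0.1407]
eef_rot: [-3.136, 0.007, 0.54]
contact_force: [-0.8, 0.2, -4.3]
finger_gap: 0.288
```

```bash
python3 -c "
from h import *
to(.4993,.1748,.15,52)
t=bot.capture('top');s=bot.capture('side')
cv2.imwrite('pics/t1.png',t);cv2.imwrite('pics/s1.png',s)
C=np.hstack([cv2.resize(t[150:270,390:500],None,fx=3.5,fy=3.5),cv2.resize(s[210:330,290:400],None,fx=3.5,fy=3.5)]);cv2.imwrite('pics/c1.png',C)"
```

```text
pos [ 0.5033 -0.2025  0.1407] rpy deg [-179.66    0.39   30.95] q [ 0.5   0.39 -0.28  1.94  0.14  0.84 -0.89] F [-0.8  0.2 -4.3] gap 0.288 t 4.6
shift cm [ 19.06 -32.57  -0.86]
turn -21.05
```

View pics/c1.png

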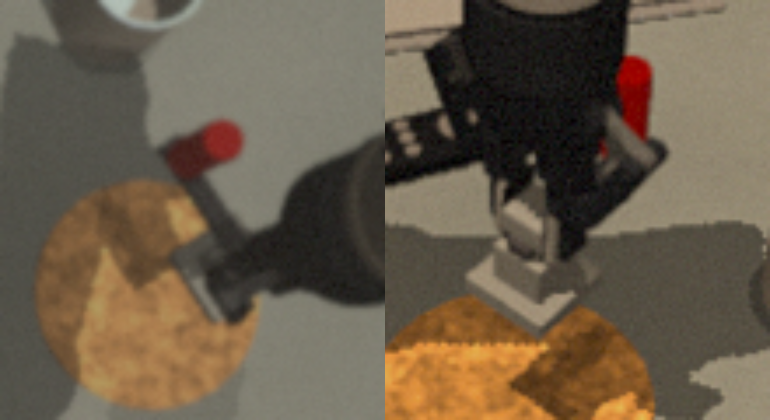

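Emit:
servo_tool(
  commands="0 1.7 -2.9 -0.2 0 0 0;0 1.7 -2.9 -0.2 0 0 0;0 1.7 -2.9 -0.2 0 0 0;0 1.7 -2.9 -0.2 0 0 0;0 1.7 -2.9 -0.2 0 0 0;0 1.7 -2.9 -0.2 0 0 0;0 1.7 -2.9 -0.2 0 0 0;0 1.7 -2.9 -0.2 0 0 0;0 1.7 -2.9 -0.2 0 0 0;0 1.7 -2.9 -0.2 0 0 0;0 0 0 0 0 0 -8;0 0 0 0 0 0 -8.5",
)

```text
clock: 5.9
position: [0.4889, 0.1454, 0.1435]
eef_rot: [-3.11, 0.026, 0.826]
contact_force: [0.4, -1.1, -4.2]
finger_gap: 0.286
```

Emit:
servo_tool(
  commands="0 0 0 0 0 0 -8.5;0 0 0 0 0 0 -8.5;0 0 0 0 0 0 -8.5;0 0 0 0 0 0 -8.5;0 0 0 0 0 0 -8.5;0 0 0 0 0 0 -8.5;0 0 0 0 0 0 -8.5;0 0 0 0 0 0 -8.5;0 0 0 0 0 0 -8.5;0 0 0 0 0 0 -8.5;0 0 0 0 0 0 -8.5;0 0 0 0 0 0 -8.5",
)

```text
clock: 7.1
position: [0.4769, 0.1426, 0.1254]
eef_rot: [-3.104, -0.062, 2.623]
contact_force: [-0.3, -0.7, -3.3]
finger_gap: 0.291
```

```bash
python3 -c "
from h import *
to(.4993,.1748,.15,232)"
```

```text
pos [0.4769 0.1426 0.1254] rpy deg [-177.86   -3.56  150.27] q [ 0.3   0.51 -0.88  1.98  0.43  0.94  0.25] F [-0.3 -0.7 -3.3] gap 0.291 t 7.1
shift cm [-0.2   3.81 -2.62]
turn -81.73
```

Emit:
servo_tool(
  commands="0 0 0.5 -0.7 -1 -1.8 -7.5;0 0 0 -0.7 -1 -1.8 -7.5;0 0 0 -0.5 0 0 -8.5;0 0 0 -0.4 0 0 -8.5;0 0 0 -0.2 0 0 -8.5;0 0 0 -0.2 0 0 -8.5;0 0 0 -0.2 0 0 -8.5;0 0 0 -0.2 0 0 -8.5",
)

```text
clock: 7.9
position: [0.4731, 0.1432, 0.1459]
eef_rot: [3.125, -0.011, -2.487]
contact_force: [0.7, -0.6, -3.9]
finger_gap: 0.286
```

```bash
python3 -c "
from h import *
to(.4993,.1748,.15,232)"
```

```text
pos [0.4731 0.1432 0.1459] rpy deg [ 179.03   -0.62 -142.5 ] q [ 0.5   0.57 -1.17  2.    0.61  1.01  1.25] F [ 0.7 -0.6 -3.9] gap 0.286 t 7.9
shift cm [-3.99  0.92 -0.44]
turn -14.5
```

Emit:
servo_tool(
  commands="0 -2 0.5 -0.3 0.5 -0.3 -3;0 -2 0.3 -0.2 0.5 -0.3 -3;0 0 0 0 0 0 -4;0 0 0 0 0 0 -4;0 0 0 0 0 0 0",
)

```text
clock: 8.4
position: [0.4964, 0.1729, 0.1431]
eef_rot: [3.131, -0.008, -2.231]
contact_force: [-0.0, 0.6, -3.7]
finger_gap: 0.293
```

```bash
cat >> h.py <<'E'
def look(name,zk,sbox=(200,80,450,300),tbox=(220,150,340,300)):
    "knob in both views (side/top), top of knob at about zk"
    t=bot.capture("top");s=bot.capture("side");cv2.imwrite(f"pics/{name}t.png",t);cv2.imwrite(f"pics/{name}s.png",s)
    for n,im,b in(("top",t,tbox),("side",s,sbox)):
        for st,c,_ in blobs(im,(0,150,90),(6,255,255),b)[:1]: print(n,st,c.round(1),onz(n,[c],zk).round(4))
    return t,s
E
python3 - <<'E'
from h import *
to(.4993,.1748,.15,232)
t,s=look("a",.20)
C=np.hstack([cv2.resize(t[180:280,230:340],None,fx=3.5,fy=3.5),cv2.resize(s[130:230,230:340],None,fx=3.5,fy=3.5)]);cv2.imwrite('pics/c2.png',C)
E
```

```text
pos [0.4964 0.1729 0.1431] rpy deg [ 179.42   -0.44 -127.82] q [ 0.44  0.65 -1.19  1.93  0.69  1.06  1.43] F [-0.   0.6 -3.7] gap 0.293 t 8.4
shift cm [-0.32 -0.1  -0.69]
turn 0.18
side [259 151  11  28 268] [264.  164.5] [[0.4512 0.096  0.2   ]]
```

View pics/c2.png

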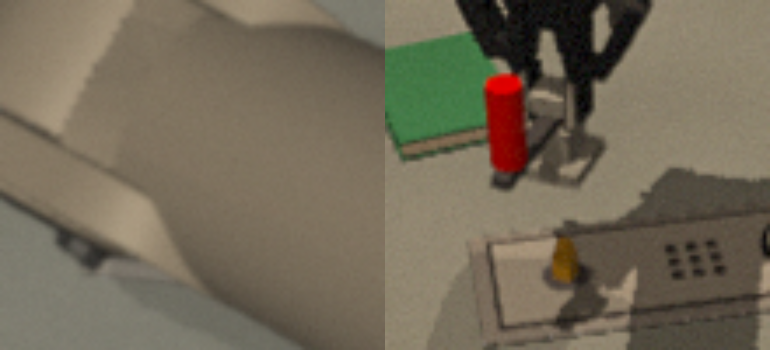

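```bash
python3 - <<'E'
from h import *
np.set_printoptions(precision=4,suppress=True)
p=bot.state()["position"];a=np.radians(232.2);tx=np.array([np.cos(a),np.sin(a)]);ty=np.array([tx[1],-tx[0]])
k=onz("side",[(264,164.5)],.1833)[0]; print("knob",k,"rel tool x,y mm",1e3*(k[:2]-p[:2])@np.c_[tx,ty])
for e in(-.003,0,.003):
  c=np.r_[p[:2]+e*tx,.1083]
  cor=[c+np.r_[sx*.025*tx+sy*.025*ty,z] for sx,sy in((1,1),(1,-1),(-1,-1),(-1,1)) for z in (0,.01)]
  print(e,proj("side",cor).round(1).tolist(),"knob",proj("side",[np.r_[p[:2]+(e+.07)*tx,.1833]]))
E
```

```text
knob [0.4554 0.1203 0.1833] rel tool x,y mm [66.4089  0.4211]
-0.003 [[264.8, 179.0], [264.5, 175.5], [284.4, 183.4], [284.2, 179.9], [292.8, 171.7], [292.7, 168.2], [273.7, 167.6], [273.4, 164.1]] knob [[264.0588 164.6819]]
0 [[264.2, 179.7], [263.9, 176.2], [283.9, 184.1], [283.7, 180.6], [292.3, 172.4], [292.2, 168.9], [273.1, 168.3], [272.9, 164.8]] knob [[263.4639 165.4171]]
0.003 [[263.7, 180.4], [263.4, 176.9], [283.4, 184.9], [283.2, 181.3], [291.8, 173.1], [291.7, 169.6], [272.6, 168.9], [272.4, 165.5]] knob [[262.8667 166.1552]]
```

Emit:
servo_tool(
  commands="0 0 0.1 2 0.4 -0.3 0;0 0 0 2 0 0 0;0 0 0 1.5 0 0 0;0 0 0 0.7 0 0 0;0 0 0 0 0 0 0",
)

```text
clock: 9.0
position: [0.4951, 0.1721, 0.0781]
eef_rot: [3.139, -0.004, -2.242]
contact_force: [-0.2, -0.2, -3.6]
finger_gap: 0.289
```

```bash
python3 -c "
from h import *
to(.4975,.1722,.068,232)
t,s=look('b',.14)
cv2.imwrite('pics/c3.png',cv2.resize(s[160:230,240:320],None,fx=7,fy=7,interpolation=2))"
```

```text
pos [0.4951 0.1721 0.0781] rpy deg [ 179.85   -0.2  -128.45] q [ 0.37  0.72 -1.1   1.99  0.79  0.96  1.33] F [-0.2 -0.2 -3.6] gap 0.289 t 9.0
shift cm [-0.16 -0.19  1.01]
turn -0.45
side [260 176  11  27 244] [265.  188.6] [[0.4483 0.0919 0.14  ]]
```

View pics/c3.png

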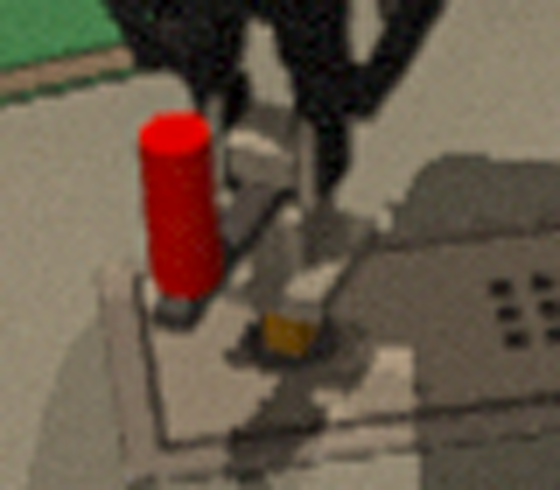

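Emit:
servo_tool(
  commands="0 -0.18 -0.18 0 0 0 -0.5;0 0 0 0.4 0 0 0;0 0 0 0.4 0 0 0;0 0 0 0.2 0 0 0;0 0 0 0 0 0 0",
)

```text
clock: 9.6
position: [0.5, 0.174, 0.0708]
eef_rot: [3.141, 0.002, -2.233]
contact_force: [-0.6, 0.5, -3.7]
finger_gap: 0.289
```

```bash
python3 -c "
from h import *
to(.4975,.1722,.0408,232)"
```

```text
pos [0.5    0.174  0.0708] rpy deg [ 1.7998e+02  1.1000e-01 -1.2794e+02] q [ 0.36  0.73 -1.09  1.98  0.81  0.95  1.33] F [-0.6  0.5 -3.7] gap 0.289 t 9.6
shift cm [0.3  0.08 3.  ]
turn 0.06
```

Emit:
servo_tool(
  commands="0 0.25 0.08 0 0 0 0;0 0 0 0.2 0 0 0;0 0 0 0.3 0 0 0;0 0 0 0 0 0 0",
)

```text
clock: 10.0
position: [0.4978, 0.1723, 0.0654]
eef_rot: [-3.141, 0.002, -2.233]
contact_force: [-0.3, 0.3, -4.3]
finger_gap: 0.287
```

```bash
python3 -c "
from h import *
to(.4975,.1722,.0408,232)
for i in range(3): bot.capture('side'); print(bot.state()['position'],bot.state()['contact_force'])"
```

```text
pos [0.4978 0.1723 0.0654] rpy deg [-1.7999e+02  1.2000e-01 -1.2794e+02] q [ 0.36  0.73 -1.08  1.99  0.82  0.94  1.32] F [-0.3  0.3 -4.3] gap 0.287 t 10.0
shift cm [0.03 0.01 2.46]
turn 0.06
[0.49781563 0.17229536 0.06556364] [ 0.63687115 -0.58180795 -3.04540657]
[0.49783273 0.17232026 0.06567885] [ 0.16031182 -0.15202091 -4.40164618]
[0.49783894 0.17235303 0.06574301] [-0.13554261 -0.8045462  -3.29252173]
```

Reading is clean and the tip is inside with no contact. Continue down gently.

Emit:
servo_tool(
  commands="0 0 0 0.3 0 0 0;0 0 0 0.3 0 0 0;0 0 0 0.2 0 0 0",
)

```text
clock: 10.45
position: [0.4988, 0.1734, 0.064]
eef_rot: [-3.135, 0.0, -2.233]
contact_force: [-8.1, -6.3, 21.0]
finger_gap: 0.291
```

Emit:
servo_tool(
  commands="0 0 0 -0.15 0 0 0;0 0.3 0 -0.05 0 0 0;0 0 0 0.1 0 0 0;0 0 0 0.2 0 0 0",
)

```text
clock: 10.85
position: [0.498, 0.1721, 0.0644]
eef_rot: [-3.134, 0.004, -2.233]
contact_force: [-2.2, -2.3, 18.2]
finger_gap: 0.288
```

```bash
python3 -c "
from h import *
to(.4975,.1722,.0408,232)"
```

```text
pos [0.498  0.1721 0.0644] rpy deg [-179.55    0.23 -127.93] q [ 0.35  0.73 -1.08  2.    0.83  0.93  1.32] F [-2.2 -2.3 18.2] gap 0.288 t 10.85
shift cm [0.03 0.07 2.36]
turn 0.07
```

Emit:
servo_tool(
  commands="0 0.2 0 -0.1 -0.4 0.2 0;0 0.2 0 0 0 0 0;0 0.1 0 0 0 0 0",
)

```text
clock: 11.15
position: [0.4976, 0.1716, 0.0654]
eef_rot: [3.14, 0.01, -2.232]
contact_force: [2.3, 2.8, -4.5]
finger_gap: 0.286
```

```bash
python3 -c "
from h import *
to(.4975,.1722,.0408,232)"
```

```text
pos [0.4976 0.1716 0.0654] rpy deg [ 179.92    0.57 -127.9 ] q [ 0.37  0.73 -1.08  2.    0.82  0.93  1.33] F [ 2.3  2.8 -4.5] gap 0.286 t 11.15
shift cm [-0.02  0.05  2.46]
turn 0.1
```

Emit:
servo_tool(
  commands="0 0 0 0.15 0 0 0;0 0 0 0.2 0 0 0",
)

```text
clock: 11.35
position: [0.4984, 0.1722, 0.0639]
eef_rot: [3.141, 0.01, -2.233]
contact_force: [-7.3, -6.1, 34.3]
finger_gap: 0.291
```

```bash
python3 -c "
from h import *
to(.4975,.1722,.0408,232)"
```

```text
pos [0.4984 0.1722 0.0639] rpy deg [ 179.99    0.58 -127.93] q [ 0.36  0.73 -1.08  2.    0.83  0.93  1.32] F [-7.3 -6.1 34.3] gap 0.291 t 11.35
shift cm [0.07 0.07 2.31]
turn 0.07
```

Emit:
servo_tool(
  commands="0 0 0 -0.2 0 0 0;0 -0.25 0 0 0 -0.3 0;0 -0.25 0 0 0 0 0;0 -0.2 0 0 0 0 0;0 -0.1 0 0 0 0 0",
)

```text
clock: 11.85
position: [0.5013, 0.1758, 0.0645]
eef_rot: [3.141, 0.007, -2.234]
contact_force: [-3.0, -4.1, 5.8]
finger_gap: 0.285
```

Emit:
servo_tool(
  commands="0 -0.2 0 0 0 0 0;0 -0.2 0 0 0 0 0",
)

```text
clock: 12.05
position: [0.5018, 0.1764, 0.0643]
eef_rot: [3.142, -0.001, -2.235]
contact_force: [-5.0, -5.3, 9.3]
finger_gap: 0.287
```

Emit:
servo_tool(
  commands="0 0.28 0.1 -0.1 0 0 0;0 0 0.2 0 0 0 0;0 0 0.2 0 0 0 0;0 0 0.2 0 0 0 0",
)

```text
clock: 12.45
position: [0.4948, 0.1784, 0.0647]
eef_rot: [-3.141, -0.0, -2.235]
contact_force: [3.5, -4.3, -3.7]
finger_gap: 0.29
```

Emit:
servo_tool(
  commands="0 0 -0.2 0 0 0 0;0 0 -0.25 0 0 0 0;0 0 -0.25 0 0 0 0;0 0 -0.2 0 0 0 0;0 0 -0.2 0 0 0 0",
)

```text
clock: 12.95
position: [0.5008, 0.1743, 0.0646]
eef_rot: [3.136, 0.0, -2.233]
contact_force: [-5.5, 3.1, -0.9]
finger_gap: 0.288
```

```bash
python3 -c "
from h import *
to(.4971,.1755,.0408,232)"
```

```text
pos [0.5008 0.1743 0.0646] rpy deg [ 1.7965e+02  2.0000e-02 -1.2792e+02] q [ 0.36  0.74 -1.08  1.98  0.82  0.94  1.33] F [-5.5  3.1 -0.9] gap 0.288 t 12.95
shift cm [0.13 0.36 2.38]
turn 0.08
```

Emit:
servo_tool(
  commands="0 0.13 0.3 -0.1 0.3 0 0;0 0 0 0 0 0 0;0 0 0 0.2 0 0 0;0 0 0 0.3 0 0 0",
)

```text
clock: 13.35
position: [0.4982, 0.175, 0.0606]
eef_rot: [-3.141, 0.001, -2.233]
contact_force: [-1.3, 0.0, -3.0]
finger_gap: 0.288
```

```bash
python3 -c "
from h import *
to(.4971,.1755,.0408,232)"
```

```text
pos [0.4982 0.175  0.0606] rpy deg [-1.7997e+02  6.0000e-02 -1.2792e+02] q [ 0.35  0.74 -1.07  1.99  0.83  0.93  1.31] F [-1.3  0.  -3. ] gap 0.288 t 13.35
shift cm [0.03 0.12 1.98]
turn 0.08
```

It has passed the shoulder, contact-free. Go down.

Emit:
servo_tool(
  commands="0 0 0 0.4 0 0 0;0 0 0 0.4 0 0 0;0 0 0 0.4 0 0 0",
)

```text
clock: 13.65
position: [0.4982, 0.1752, 0.0476]
eef_rot: [-3.141, 0.001, -2.233]
contact_force: [0.5, 0.3, -2.2]
finger_gap: 0.287
```

```bash
python3 -c "
from h import *
to(.4980,.1752,.0408,232)"
```

```text
pos [0.4982 0.1752 0.0476] rpy deg [-1.7999e+02  8.0000e-02 -1.2793e+02] q [ 0.33  0.76 -1.05  2.    0.85  0.92  1.3 ] F [ 0.5  0.3 -2.2] gap 0.287 t 13.65
shift cm [0.01 0.02 0.68]
turn 0.07
```

Emit:
servo_tool(
  commands="0 0 0 0.4 0 0 0;0 0 0 0.3 0 0 0;0 0 0 0.2 0 0 0;0 0 0 0 0 0 0;0 0 0 0 0 0 0",
)

```text
clock: 14.15
position: [0.4982, 0.1753, 0.0412]
eef_rot: [-3.138, -0.002, -2.233]
contact_force: [-1.1, 1.0, -3.8]
finger_gap: 0.286
```

```bash
python3 -c "
from h import *
to(.4980,.1752,.0408,232)"
```

```text
pos [0.4982 0.1753 0.0412] rpy deg [-1.7980e+02 -9.0000e-02 -1.2794e+02] q [ 0.32  0.76 -1.04  2.    0.87  0.91  1.29] F [-1.1  1.  -3.8] gap 0.286 t 14.15
shift cm [0.02 0.01 0.04]
turn 0.06
```

Emit:
servo_tool(
  commands="0 0 0 0.15 0 0 0;0 0 0 0 0 0 0;0 0 0 0 0 0 0;0 0 0 0 0 0 6;0 0 0 0 0 0 6;0 0 0 0 0 0 6;0 0 0 0 0 0 6",
)

```text
clock: 14.85
position: [0.4978, 0.1766, 0.0408]
eef_rot: [-3.139, 0.0, -2.664]
contact_force: [-2.3, -2.0, 3.1]
finger_gap: 0.288
```

```bash
python3 -c "
from h import *
to(.4982,.1753,.0408,232)"
```

```text
pos [0.4978 0.1766 0.0408] rpy deg [-1.7983e+02  1.0000e-02 -1.5266e+02] q [ 0.27  0.72 -0.96  2.    0.8   0.86  0.9 ] F [-2.3 -2.   3.1] gap 0.288 t 14.85
shift cm [ 0.03 -0.14  0.  ]
turn -24.66
```

Emit:
servo_tool(
  commands="0 0 -0.05 0 0 0 7;0 0 -0.05 0 0 0 7;0 0 0 0 0 0 7;0 0 0 0 0 0 7;0 0 0 0 0 0 7;0 0 0 0 0 0 7",
)

```text
clock: 15.45
position: [0.4981, 0.1771, 0.0408]
eef_rot: [-3.141, 0.003, 2.86]
contact_force: [-2.3, -0.4, 0.7]
finger_gap: 0.288
```

```bash
python3 -c "
from h import *
to(.4985,.1755,.0408,232)"
```

```text
pos [0.4981 0.1771 0.0408] rpy deg [-1.7996e+02  1.6000e-01  1.6387e+02] q [ 0.16  0.65 -0.8   2.01  0.67  0.77  0.24] F [-2.3 -0.4  0.7] gap 0.288 t 15.45
shift cm [-0.08 -0.14  0.  ]
turn -68.13
```

Emit:
servo_tool(
  commands="0 0 0 0 0 0 8;0 0 0 0 0 0 8;0 0 0 0 0 0 8;0 0 0 0 0 0 8;0 0 0 0 0 0 8;0 0 0 0 0 0 8;0 0 0 0 0 0 8;0 0 0 0 0 0 8;0 0 0 0 0 0 8;0 0 0 0 0 0 8",
)

```text
clock: 16.45
position: [0.499, 0.1772, 0.0408]
eef_rot: [3.136, 0.004, 1.414]
contact_force: [-0.7, 0.4, 1.1]
finger_gap: 0.289
```

```bash
python3 -c "
from h import *
to(.4985,.1755,.0408,232)"
```

```text
pos [0.499  0.1772 0.0408] rpy deg [179.68   0.2   81.01] q [-0.1   0.55 -0.46  2.02  0.4   0.66 -0.98] F [-0.7  0.4  1.1] gap 0.289 t 16.45
shift cm [-0.18 -0.03 -0.  ]
turn -150.99
```

Emit:
servo_tool(
  commands="0 0 0 0 0 0 8.5;0 0 0 0 0 0 8.5;0 0 0 0 0 0 8.5;0 0 0 0 0 0 8.5;0 0 0 0 0 0 8.5;0 0 0 0 0 0 8.5;0 0 0 0 0 0 8.5;0 0 0 0 0 0 8.5;0 0 0 0 0 0 8.5;0 0 0 0 0 0 8.5;0 0 0 0 0 0 8.5;0 0 0 0 0 0 8.5",
)

```text
clock: 17.65
position: [0.4991, 0.1761, 0.0407]
eef_rot: [3.132, -0.009, -0.386]
contact_force: [-1.8, -0.5, 2.4]
finger_gap: 0.292
```

```bash
python3 -c "
from h import *
to(.4985,.1755,.0408,232)"
```

```text
pos [0.4991 0.1761 0.0407] rpy deg [179.47  -0.5  -22.12] q [-0.47  0.51  0.    2.05  0.02  0.59 -2.44] F [-1.8 -0.5  2.4] gap 0.292 t 17.65
shift cm [-0.03  0.08 -0.01]
turn 105.88
```

Emit:
servo_tool(
  commands="0 0 0 0 0.5 0.4 8.5;0 0 0 0 0 0 8.5;0 0 0 0 0 0 0;0.6 0 0 0 0 0 0;0.6 0 0 0 0 0 0;0.6 0 0 0 0 0 0;0.6 0 0 -1.5 0 0 0;0.6 0 0 -1.5 0 0 0;0.6 0 0 -0.5 0 0 0;0.6 0 0 0 0 0 0",
)

```text
clock: 18.65
position: [0.5005, 0.1767, 0.0766]
eef_rot: [-3.138, -0.019, -0.671]
contact_force: [0.5, -0.1, -1.2]
finger_gap: 0.602
```

```bash
python3 -c "
from h import *
to(.4987,.1758,.08,140)"
```

```text
pos [0.5005 0.1767 0.0766] rpy deg [-179.77   -1.09  -38.46] q [-0.54  0.44  0.09  2.04 -0.04  0.65 -2.67] F [ 0.5 -0.1 -1.2] gap 0.602 t 18.65
shift cm [-0.08  0.18 -0.34]
turn -178.46
```

Emit:
servo_tool(
  commands="0.6 0 0 -0.3 0 -1 -8.5;0.6 0 0 -0.2 0 0 -8.5;0.6 0 0 -0.2 0 0 -8.5;0.6 0 0 -0.2 0 0 -8.5;0.6 0 0 -0.1 0 0 -8.5;0.6 0 0 -0.1 0 0 -8.5;0.6 0 0 -0.1 0 0 -8.5;0.6 0 0 -0.1 0 0 -8.5;0.6 0 0 -0.1 0 0 -8.5;0.6 0 0 -0.1 0 0 -8.5",
)

```text
clock: 19.65
position: [0.4985, 0.1758, 0.0859]
eef_rot: [-3.139, 0.001, 0.834]
contact_force: [0.0, 0.8, 0.9]
finger_gap: 0.598
```

```bash
python3 -c "
from h import *
to(.4987,.1758,.08,141)"
```

```text
pos [0.4985 0.1758 0.0859] rpy deg [-1.7987e+02  8.0000e-02  4.7760e+01] q [-0.22  0.45 -0.3   2.01  0.19  0.71 -1.37] F [0.  0.8 0.9] gap 0.598 t 19.65
shift cm [0.01 0.01 0.59]
turn -93.24
```

Very steady. Finish the rewind, then lower.

Emit:
servo_tool(
  commands="0.6 0 0 0 0 0 -8.5;0.6 0 0 0 0 0 -8.5;0.6 0 0 0 0 0 -8.5;0.6 0 0 0 0 0 -8.5;0.6 0 0 0 0 0 -8.5;0.6 0 0 0 0 0 -8.5;0.6 0 0 0 0 0 -8.5;0.6 0 0 0 0 0 -8.5;0.6 0 0 0 0 0 -8.5;0.6 0 0 0 0 0 -8.5;0.6 0 0 0 0 0 -5;0.6 0 0 0 0 0 0",
)

```text
clock: 20.85
position: [0.4959, 0.1742, 0.0778]
eef_rot: [-3.138, -0.012, 2.427]
contact_force: [0.4, -0.1, 0.3]
finger_gap: 0.6
```

```bash
python3 -c "
from h import *
to(.4987,.1758,.0415,141.3)"
```

```text
pos [0.4959 0.1742 0.0778] rpy deg [-179.77   -0.69  139.07] q [ 0.09  0.53 -0.68  1.99  0.46  0.78 -0.  ] F [ 0.4 -0.1  0.3] gap 0.6 t 20.85
shift cm [-0.16  0.32  3.63]
turn -2.23
```

Emit:
servo_tool(
  commands="0.6 -0.15 0.3 1 0 -0.7 -2.2;0.6 0 0 1.2 0 0 0;0.6 0 0 1 0 0 0;0.6 0 0 0.3 0 0 0;0 0 0 0 0 0 0;0 0 0 0 0 0 0;0 0 0 0 0 0 0;0 0 0 0 0 0 0",
)

```text
clock: 21.65
position: [0.499, 0.176, 0.04]
eef_rot: [-3.139, -0.002, 2.456]
contact_force: [0.3, 0.6, -4.7]
finger_gap: 0.288
```

```bash
python3 -c "
from h import *
to(.4987,.1758,.0408,141.3)"
```

```text
pos [0.499 0.176 0.04 ] rpy deg [-1.7987e+02 -1.0000e-01  1.4073e+02] q [ 0.04  0.59 -0.63  2.01  0.53  0.71 -0.04] F [ 0.3  0.6 -4.7] gap 0.288 t 21.65
shift cm [ 0.01 -0.04 -0.08]
turn -0.57
```

Emit:
servo_tool(
  commands="0 0 0 0 0 0 8.5;0 0 0 0 0 0 8.5;0 0 0 0 0 0 8.5;0 0 0 0 0 0 8.5;0 0 0 0 0 0 8.5;0 0 0 0 0 0 8.5;0 0 0 0 0 0 8.5;0 0 0 0 0 0 8.5;0 0 0 0 0 0 8.5;0 0 0 0 0 0 8.5;0 0 0 0 0 0 8.5;0 0 0 0 0 0 0",
)

```text
clock: 22.85
position: [0.498, 0.1761, 0.04]
eef_rot: [-3.139, 0.001, 0.801]
contact_force: [1.8, -0.2, -3.9]
finger_gap: 0.289
```

```bash
python3 -c "
from h import *
to(.4987,.1758,.0408,-39)"
```

```text
pos [0.498  0.1761 0.04  ] rpy deg [-1.7985e+02  4.0000e-02  4.5870e+01] q [-0.28  0.52 -0.23  2.03  0.19  0.61 -1.4 ] F [ 1.8 -0.2 -3.9] gap 0.289 t 22.85
shift cm [ 0.03  0.07 -0.08]
turn 84.87
```

Emit:
servo_tool(
  commands="0 0 0 0 0 0 8.5;0 0 0 0 0 0 8.5;0 0 0 0 0 0 8.5;0 0 0 0 0 0 8.5;0 0 0 0 0 0 8.5;0 0 0 0 0 0 8.5;0 0 0 0 0 0 8.5;0 0 0 0 0 0 8.5;0 0 0 0 0 0 8.5;0 0 0 0 0 0 8.5;0 0 0 0 0 0 0;0 0 0 0 0 0 0",
)

```text
clock: 24.05
position: [0.4981, 0.177, 0.04]
eef_rot: [-3.14, 0.003, -0.685]
contact_force: [1.0, -0.1, -2.6]
finger_gap: 0.294
```

Emit:
servo_tool(
  commands="0.6 0 0 0 0 0 0;0.6 0 0 0 0 0 0;0.6 0 0 0 0 0 0;0.6 0 0 -1.5 0 0 0;0.6 0 0 -1.5 0 0 0;0.6 0 0 -0.5 0 0 0;0.6 0 0 0 0 0 0",
)

```text
clock: 24.75
position: [0.4977, 0.1775, 0.0763]
eef_rot: [-3.14, 0.005, -0.672]
contact_force: [0.7, 0.6, 0.4]
finger_gap: 0.599
```

```bash
python3 -c "
from h import *
to(.4987,.1758,.08,141)
t,s=look('d',.11)
print([ (st,c) for st,c,_ in blobs(s,(0,0,150),(179,70,255),(320,100,400,215))[:2]])
cv2.imwrite('pics/c4.png',cv2.resize(s[90:240,230:410],None,fx=4,fy=4,interpolation=2))"
```

```text
pos [0.4977 0.1775 0.0763] rpy deg [-179.9     0.3   -38.53] q [-0.59  0.45  0.17  2.04 -0.13  0.66 -2.58] F [0.7 0.6 0.4] gap 0.599 t 24.75
shift cm [ 0.19  0.07 -0.37]
turn -179.53
side [248 166  11  25 189] [253.3 177.7] [[0.4382 0.1814 0.11  ]]
[(array([340, 170,  31,  18, 448], dtype=int32), array([354.8125    , 178.40178571])), (array([320, 195,  31,  20, 200], dtype=int32), array([332.42 , 206.815]))]
```

View pics/c4.png

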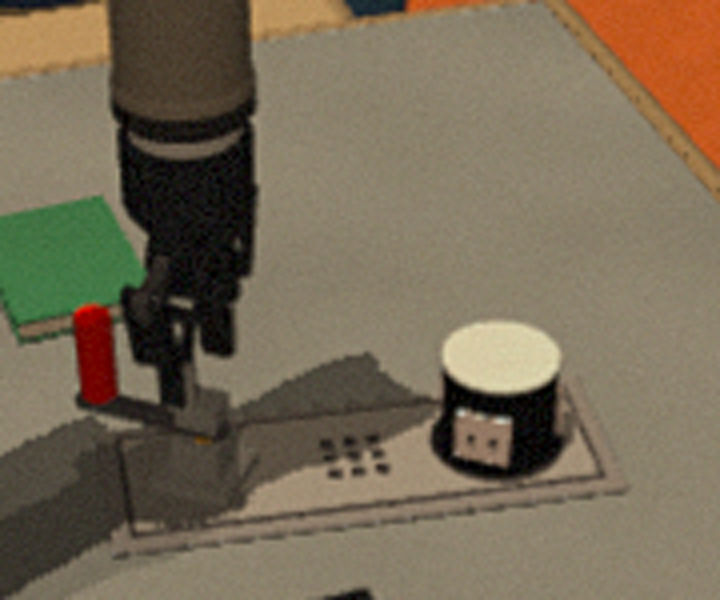

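```bash
python3 - <<'E'
from h import *
a=np.radians(141.5);x=np.array([np.cos(a),np.sin(a)]);y=np.array([-x[1],x[0]])
for z0 in(.006,.02,.03,.038):
  k=np.r_[np.array([.4987,.1752])+.07*x,z0+.075]
  f=[np.r_[np.array([.4987,.1752])+.025*(i*x+j*y),z0+.01] for i,j in((1,1),(1,-1),(-1,-1),(-1,1))]
  print(z0,"knob",proj("side",k).round(1),"flange top",proj("side",f).round(1).tolist())
s=cv2.imread("pics/ds.png")
print("px of orange",230+203/4,90+437/4)
g=np.clip(s[170:225,255:300].astype(float)*2.2,0,255).astype(np.uint8)
cv2.imwrite("pics/c5.png",cv2.resize(g,None,fx=10,fy=10,interpolation=2))
E
```

```text
0.006 knob [[253.5 178.4]] flange top [[267.4, 209.4], [276.0, 197.7], [294.2, 202.1], [286.1, 214.1]]
0.02 knob [[253.  173.7]] flange top [[267.0, 205.0], [275.7, 193.3], [294.1, 197.7], [285.8, 209.7]]
0.03 knob [[252.7 170.3]] flange top [[266.8, 201.7], [275.5, 190.1], [293.9, 194.5], [285.6, 206.4]]
0.038 knob [[252.4 167.6]] flange top [[266.6, 199.1], [275.3, 187.5], [293.8, 191.9], [285.5, 203.8]]
px of orange 280.75 199.25
```

View pics/c5.png

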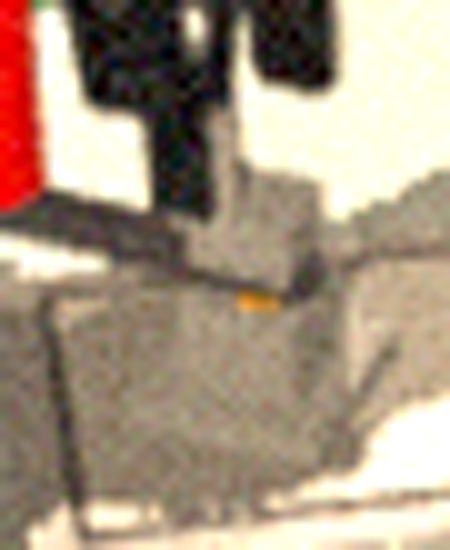

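Emit:
servo_tool(
  commands="0.6 0 0 -0.3 0 0 -8.5;0.6 0 0 -0.2 0 0 -8.5;0.6 0 0 -0.2 0 0 -8.5;0.6 0 0 -0.2 0 0 -8.5;0.6 0 0 -0.1 0 0 -8.5;0.6 0 0 -0.1 0 0 -8.5;0.6 0 0 -0.1 0 0 -8.5;0.6 0 0 -0.1 0 0 -8.5;0.6 0 0 -0.1 0 0 -8.5;0.6 0 0 -0.1 0 0 -8.5",
)

```text
clock: 25.85
position: [0.4923, 0.1761, 0.0832]
eef_rot: [-3.13, 0.011, 0.832]
contact_force: [-0.1, 0.7, 0.3]
finger_gap: 0.596
```

Emit:
servo_tool(
  commands="0.6 0 0 0 0 0 -8.5;0.6 0 0 0 0 0 -8.5;0.6 0 0 0 0 0 -8.5;0.6 0 0 0 0 0 -8.5;0.6 0 0 0 0 0 -8.5;0.6 0 0 0 0 0 -8.5;0.6 0 0 0 0 0 -8.5;0.6 0 0 0 0 0 -8.5;0.6 0 0 0 0 0 -8.5;0.6 0 0 0 0 0 -8.5;0.6 0 0 0 0 0 -7;0.6 0 0 0 0 0 0",
)

```text
clock: 27.05
position: [0.4863, 0.1744, 0.0738]
eef_rot: [-3.122, -0.025, 2.461]
contact_force: [-0.1, 0.2, -0.3]
finger_gap: 0.599
```

```bash
python3 -c "
from h import *
to(.4982,.1765,.0408,141.3)
for z in (.06,.075,.09): print(z,proj('side',[(.683,.1545,z)]))"
```

```text
pos [0.4863 0.1744 0.0738] rpy deg [-178.85   -1.43  141.01] q [ 0.02  0.52 -0.6   2.01  0.39  0.76  0.08] F [-0.1  0.2 -0.3] gap 0.599 t 27.05
shift cm [-0.88  0.98  3.26]
turn -0.29
0.06 [[354.75300221 182.76216039]]
0.075 [[355.00634808 177.81898124]]
0.09 [[355.26210097 172.80352118]]
```

Emit:
servo_tool(
  commands="0.6 -0.85 0.95 0 -1.1 -1.4 0;0.6 0 0 0 0 0 0",
)

```text
clock: 27.25
position: [0.4995, 0.1764, 0.0725]
eef_rot: [3.141, 0.0, 2.455]
contact_force: [-0.4, -0.8, -0.5]
finger_gap: 0.603
```

```bash
python3 -c "
from h import *
to(.4984,.1762,.0408,141.3)"
```

```text
pos [0.4995 0.1764 0.0725] rpy deg [1.7999e+02 1.0000e-02 1.4068e+02] q [ 0.    0.52 -0.58  2.    0.42  0.74  0.06] F [-0.4 -0.8 -0.5] gap 0.603 t 27.25
shift cm [ 0.08 -0.09  3.17]
turn -0.62
```

Emit:
servo_tool(
  commands="0.6 0 0 1 0 0 -0.5;0.6 0 0 1 0 0 0;0.6 0 0 0.9 0 0 0;0.6 0 0 0.2 0 0 0;0 0 0 0 0 0 0;0 0 0 0 0 0 0;0 0 0 0 0 0 0;0 0 0 0 0 0 0",
)

```text
clock: 28.05
position: [0.4986, 0.1764, 0.0384]
eef_rot: [-3.14, 0.0, 2.462]
contact_force: [0.8, -0.2, -3.9]
finger_gap: 0.291
```

Emit:
servo_tool(
  commands="0 0 0 0 0 0 8.5;0 0 0 0 0 0 8.5;0 0 0 0 0 0 8.5;0 0 0 0 0 0 8.5;0 0 0 0 0 0 8.5;0 0 0 0 0 0 8.5;0 0 0 0 0 0 8.5;0 0 0 0 0 0 8.5;0 0 0 0 0 0 8.5;0 0 0 0 0 0 8.5;0 0 0 0 0 0 8.5;0 0 0 0 0 0 0",
)

```text
clock: 29.25
position: [0.4985, 0.1764, 0.0384]
eef_rot: [3.141, -0.0, 0.807]
contact_force: [0.3, -1.0, -2.4]
finger_gap: 0.295
```

```bash
python3 -c "
from h import *
to(.4984,.1762,.0408,-39)"
```

```text
pos [0.4985 0.1764 0.0384] rpy deg [179.98  -0.    46.23] q [-0.35  0.51 -0.13  2.04  0.12  0.59 -1.33] F [ 0.3 -1.  -2.4] gap 0.295 t 29.25
shift cm [-0.02  0.01 -0.24]
turn 85.23
```

Emit:
servo_tool(
  commands="0 0 0 0 0 0 8.5;0 0 0 0 0 0 8.5;0 0 0 0 0 0 8.5;0 0 0 0 0 0 8.5;0 0 0 0 0 0 8.5;0 0 0 0 0 0 8.5;0 0 0 0 0 0 8.5;0 0 0 0 0 0 8.5;0 0 0 0 0 0 8.5;0 0 0 0 0 0 8.5;0 0 0 0 0 0 0;0 0 0 0 0 0 0",
)

```text
clock: 30.45
position: [0.4984, 0.1766, 0.0384]
eef_rot: [-3.141, -0.0, -0.679]
contact_force: [0.2, -0.6, -0.5]
finger_gap: 0.292
```

Emit:
servo_tool(
  commands="0.6 0 0 0 0 0 0;0.6 0 0 0 0 0 0;0.6 0 0 0 0 0 0;0.6 0 0 -1.5 0 0 0;0.6 0 0 -1.5 0 0 0;0.6 0 0 -0.7 0 0 0;0.6 0 0 0 0 0 0",
)

```text
clock: 31.15
position: [0.4984, 0.1774, 0.0765]
eef_rot: [-3.14, 0.001, -0.666]
contact_force: [1.3, 0.5, 0.7]
finger_gap: 0.6
```

```bash
python3 -c "
from h import *
to(.4984,.1762,.08,141)
t,s=look('e',.11)
print([ (st,c) for st,c,_ in blobs(s,(0,0,150),(179,70,255),(320,100,400,215))[:2]])
for z in (.08,.09,.1,.11): print(z,proj('side',[(.683,.1545,z)]))"
```

```text
pos [0.4984 0.1774 0.0765] rpy deg [-1.7993e+02  8.0000e-02 -3.8130e+01] q [-0.68  0.46  0.28  2.05 -0.21  0.66 -2.5 ] F [1.3 0.5 0.7] gap 0.6 t 31.15
shift cm [ 0.07  0.09 -0.35]
turn -179.13
top [296 199   7  11  52] [299.2 203.7] [[0.5541 0.1285 0.11  ]]
side [302 178  10  25 222] [306.7 190. ] [[0.544  0.0981 0.11  ]]
[(array([340, 161,  31,  19, 445], dtype=int32), array([355.19325843, 170.30786517])), (array([320, 196,  30,  19, 206], dtype=int32), array([332.28640777, 206.90776699]))]
0.08 [[355.09133174 176.1552462 ]]
0.09 [[355.26210097 172.80352118]]
0.1 [[355.43393828 169.41918714]]
0.11 [[355.60684183 166.00192111]]
```

Emit:
servo_tool(
  commands="0.6 0 0 -0.3 0 0 -8.5;0.6 0 0 -0.2 0 0 -8.5;0.6 0 0 -0.2 0 0 -8.5;0.6 0 0 -0.2 0 0 -8.5;0.6 0 0 -0.1 0 0 -8.5;0.6 0 0 -0.1 0 0 -8.5;0.6 0 0 -0.1 0 0 -8.5;0.6 0 0 -0.1 0 0 -8.5;0.6 0 0 -0.1 0 0 -8.5;0.6 0 0 -0.1 0 0 -8.5",
)

```text
clock: 32.25
position: [0.4927, 0.176, 0.0832]
eef_rot: [-3.134, 0.011, 0.839]
contact_force: [0.2, -0.1, 0.1]
finger_gap: 0.599
```

Emit:
servo_tool(
  commands="0.6 0 0 0 0 0 -8.5;0.6 0 0 0 0 0 -8.5;0.6 0 0 0 0 0 -8.5;0.6 0 0 0 0 0 -8.5;0.6 0 0 0 0 0 -8.5;0.6 0 0 0 0 0 -8.5;0.6 0 0 0 0 0 -8.5;0.6 0 0 0 0 0 -8.5;0.6 0 0 0 0 0 -8.5;0.6 0 0 0 0 0 -8.5;0.6 0 0 0 0 0 -7;0.6 0 0 0 0 0 0",
)

```text
clock: 33.45
position: [0.4866, 0.1744, 0.0736]
eef_rot: [-3.121, -0.021, 2.468]
contact_force: [-0.5, 0.2, 0.1]
finger_gap: 0.6
```

```bash
python3 -c "
from h import *
to(.4984,.1764,.0408,141.3)"
```

```text
pos [0.4866 0.1744 0.0736] rpy deg [-178.8    -1.2   141.41] q [-0.06  0.5  -0.49  2.01  0.32  0.74  0.14] F [-0.5  0.2  0.1] gap 0.6 t 33.45
shift cm [-0.87  0.96  3.25]
turn 0.11
```

Emit:
servo_tool(
  commands="0.6 -0.85 0.93 0 -1.1 -1.2 0;0.6 0 0 0 0 0 0;0.6 0 0 1 0 0 0;0.6 0 0 1 0 0 0;0.6 0 0 0.9 0 0 0;0.6 0 0 0.1 0 0 0",
)

```text
clock: 34.05
position: [0.4993, 0.1763, 0.0393]
eef_rot: [-3.14, 0.001, 2.459]
contact_force: [-0.8, -0.4, 0.3]
finger_gap: 0.601
```

```bash
python3 -c "
from h import *
to(.4984,.1764,.0400,141.5)"
```

```text
pos [0.4993 0.1763 0.0393] rpy deg [-1.7992e+02  3.0000e-02  1.4090e+02] q [-0.1   0.55 -0.45  2.02  0.38  0.65  0.09] F [-0.8 -0.4  0.3] gap 0.601 t 34.05
shift cm [ 0.07 -0.05 -0.07]
turn -0.6
```

Emit:
servo_tool(
  commands="0 0 0 0 0 0 0;0 0 0 0 0 0 0;0 0 0 0 0 0 0;0 0 0 0 0 0 0;0 0 0 0 0 0 8.5;0 0 0 0 0 0 8.5;0 0 0 0 0 0 8.5;0 0 0 0 0 0 8.5;0 0 0 0 0 0 8.5;0 0 0 0 0 0 8.5;0 0 0 0 0 0 8.5;0 0 0 0 0 0 8.5",
)

```text
clock: 35.25
position: [0.4984, 0.1762, 0.039]
eef_rot: [-3.141, 0.001, 1.256]
contact_force: [0.2, 0.3, -3.3]
finger_gap: 0.293
```

Emit:
servo_tool(
  commands="0 0 0 0 0 0 5;0 0 0 0 0 0 5;0 0 0 0 0 0 4;0 0 0 0 0 0 0",
)

```text
clock: 35.65
position: [0.4984, 0.1762, 0.039]
eef_rot: [3.142, 0.001, 0.999]
contact_force: [0.9, -0.0, -2.6]
finger_gap: 0.292
```

```bash
python3 -c "
from h import *
to(.4984,.1762,.0408,-39);print(bot.state()['ft_torque'])"
```

```text
pos [0.4984 0.1762 0.039 ] rpy deg [1.800e+02 7.000e-02 5.724e+01] q [-0.4   0.51 -0.08  2.04  0.07  0.59 -1.09] F [ 0.9 -0.  -2.6] gap 0.292 t 35.65
shift cm [-0.    0.01 -0.18]
turn 96.24
[-0.07412084 -0.13959555  0.04889064]
```

84° done; small steps until the stop.

Emit:
servo_tool(
  commands="0 0 0 0 0 0 4;0 0 0 0 0 0 4;0 0 0 0 0 0 3",
)

```text
clock: 35.95
position: [0.4983, 0.1763, 0.039]
eef_rot: [3.141, 0.001, 0.808]
contact_force: [0.1, -0.3, -2.7]
finger_gap: 0.29
```

```bash
python3 -c "
from h import *
to(.4984,.1762,.0408,-39);print(bot.state()['ft_torque'])"
```

```text
pos [0.4983 0.1763 0.039 ] rpy deg [1.7999e+02 5.0000e-02 4.6290e+01] q [-0.43  0.51 -0.03  2.05  0.03  0.59 -1.25] F [ 0.1 -0.3 -2.7] gap 0.29 t 35.95
shift cm [-0.    0.01 -0.18]
turn 85.29
[-0.04083805 -0.10214738  0.16289383]
```

Emit:
servo_tool(
  commands="0 0 0 0 0 0 3;0 0 0 0 0 0 3;0 0 0 0 0 0 3",
)

```text
clock: 36.25
position: [0.4983, 0.1764, 0.039]
eef_rot: [3.141, 0.001, 0.654]
contact_force: [0.3, -1.3, -2.1]
finger_gap: 0.292
```

```bash
python3 -c "
from h import *
to(.4984,.1762,.0408,-39);print(bot.state()['ft_torque'])
t,s=look('f',.11)
print([ (st,c) for st,c,_ in blobs(s,(0,0,150),(179,70,255),(320,100,400,215))[:1]])"
```

```text
pos [0.4983 0.1764 0.039 ] rpy deg [1.7996e+02 5.0000e-02 3.7490e+01] q [-0.47  0.51  0.01  2.05 -0.01  0.58 -1.37] F [ 0.3 -1.3 -2.1] gap 0.292 t 36.25
shift cm [ 0.    0.02 -0.18]
turn 76.49
[-0.12626605 -0.10923402  0.9160387 ]
side [256 187  11  26 206] [261.1 198.7] [[0.4388 0.0977 0.11  ]]
[(array([340, 157,  32,  19, 455], dtype=int32), array([355.4021978 , 165.81318681]))]
```

Emit:
servo_tool(
  commands="0 0 0 0 0 0 -2.5;0 0 0 0 0 0 0;0 0 0 -1 0 0 0;0 0 0 -1.5 0 0 0;0 0 0 -1.5 0 0 0;0 0 0 -2 0 0 0;0 0 0 -3 0 0 0;0 0 0 -1 0 0 0;0 0 0 0 0 0 0",
)

```text
clock: 37.25
position: [0.4962, 0.176, 0.1385]
eef_rot: [-3.139, 0.004, 0.705]
contact_force: [-0.3, -0.0, -4.0]
finger_gap: 0.287
```

```bash
python3 -c "
from h import *
to(.494,-.193,.14);print(bot.state()['ft_torque'])
t,s=look('g',.2)
print([ (st,c) for st,c,_ in blobs(s,(0,0,150),(179,70,255),(320,100,400,215))[:1]])
print(cv2.imwrite('pics/c6.png',cv2.resize(s[90:240,230:410],None,fx=4,fy=4,interpolation=2)))"
```

```text
pos [0.4962 0.176  0.1385] rpy deg [-179.87    0.23   40.38] q [-0.46  0.35  0.    1.99 -0.    0.8  -1.32] F [-0.3 -0.  -4. ] gap 0.287 t 37.25
shift cm [-24.07  27.97  -0.12]
[ 0.04172023 -0.10576435 -0.03828424]
side [253 151  11  27 230] [257.9 163.9] [[0.4394 0.102  0.2   ]]
[(array([340, 157,  32,  19, 452], dtype=int32), array([355.4159292 , 165.86504425]))]
True
```

View pics/c6.png

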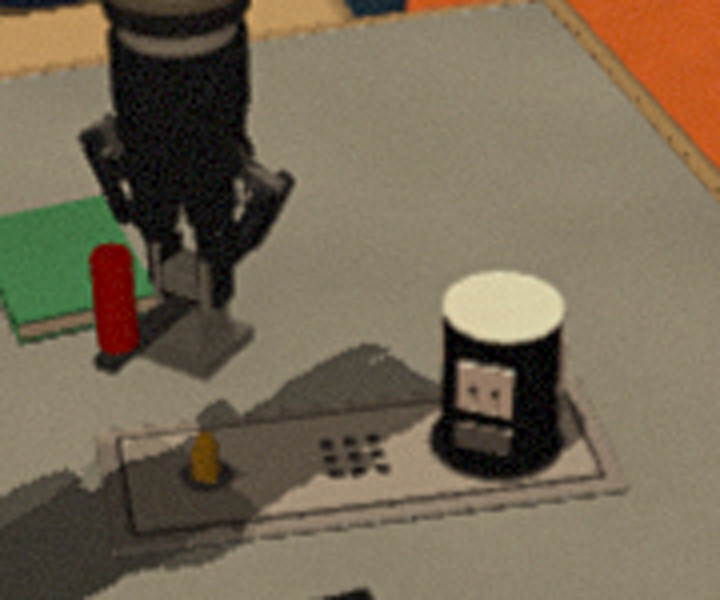

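Emit:
servo_tool(
  commands="0 -2.3 2.7 0 0 0 0;0 -2.3 2.7 0 0 0 0;0 -2.3 2.7 0 0 0 0;0 -2.3 2.7 0 0 0 0;0 -2.3 2.7 0 0 0 0;0 -2.3 2.7 0 0 0 0;0 -2.3 2.7 0 0 0 0;0 -2.3 2.7 0 0 0 0;0 -2.3 2.7 0 0 0 0;0 -2.3 2.7 0 0 0 0;0 0 0 0 0 0 0",
)

```text
clock: 38.45
position: [0.4863, -0.1901, 0.1218]
eef_rot: [-3.123, 0.025, 0.712]
contact_force: [-0.4, 0.8, -3.9]
finger_gap: 0.288
```

```bash
python3 -c "
from h import *
to(.494,-.194,.0385)"
```

```text
pos [ 0.4863 -0.1901  0.1218] rpy deg [-178.93    1.46   40.79] q [ 0.14  0.38  0.13  2.01 -0.05  0.79 -0.56] F [-0.4  0.8 -3.9] gap 0.288 t 38.45
shift cm [0.54 0.96 8.3 ]
```

Emit:
servo_tool(
  commands="0 0.5 0.9 2 -1.1 1.4 0;0 0 0 2 0 0 0;0 0 0 2 0 0 0;0 0 0 1 0 0 0;0 0 0 0.4 0 0 0;0 0 0 0 0 0 0",
)

```text
clock: 39.05
position: [0.4911, -0.1932, 0.0389]
eef_rot: [-3.134, 0.006, 0.708]
contact_force: [-0.2, -0.7, -3.4]
finger_gap: 0.289
```

```bash
python3 -c "
from h import *
to(.494,-.194,.037)"
```

```text
pos [ 0.4911 -0.1932  0.0389] rpy deg [-179.58    0.35   40.59] q [ 0.17  0.51  0.11  2.05 -0.09  0.59 -0.52] F [-0.2 -0.7 -3.4] gap 0.289 t 39.05
shift cm [0.17 0.25 0.18]
```

Emit:
servo_tool(
  commands="0 0 0 0.15 -0.4 0.3 0;0 0 0 0.1 0 0 0;0 0 0 0.05 0 0 0",
)

```text
clock: 39.35
position: [0.4919, -0.193, 0.0373]
eef_rot: [3.14, -0.001, 0.709]
contact_force: [-1.3, -0.1, -2.7]
finger_gap: 0.288
```

Emit:
servo_tool(
  commands="0.4 0 0 0 0 0 0;0.6 0 0 0 0 0 0;0.8 0 0 0 0 0 0;0.8 0 0 0 0 0 0;0.8 0 0 0 0 0 0;0.8 0 0 -1 0 0 0;0.8 0 0 -3 0 0 0;0.8 0 0 -4 0 0 0;0.8 0 0 -4 0 0 0;0.8 0 0 -4 0 0 0;0.8 0 0 0 0 0 0",
)

```text
clock: 40.45
position: [0.4932, -0.1936, 0.2084]
eef_rot: [3.135, -0.004, 0.708]
contact_force: [1.0, 0.2, -0.3]
finger_gap: 0.799
```

```bash
python3 -c "
from h import *
to(.494,-.194,.037)
t,s=look('h',.109,(270,250,400,370),(395,190,490,285))
C=np.hstack([cv2.resize(t[180:290,380:490],None,fx=3.5,fy=3.5),cv2.resize(s[260:370,270:380],None,fx=3.5,fy=3.5)]);cv2.imwrite('pics/c7.png',C)"
```

```text
pos [ 0.4932 -0.1936  0.2084] rpy deg [179.63  -0.23  40.59] q [ 0.13  0.26  0.15  1.94 -0.05  0.94 -0.56] F [ 1.   0.2 -0.3] gap 0.799 t 40.45
shift cm [-0.03 -0.03 17.14]
top [466 253  10   7  56] [470.2 256.1] [[ 0.4384 -0.2378  0.109 ]]
side [298 310  14  30 334] [304.6 324.4] [[ 0.4351 -0.2608  0.109 ]]
```

View pics/c7.png

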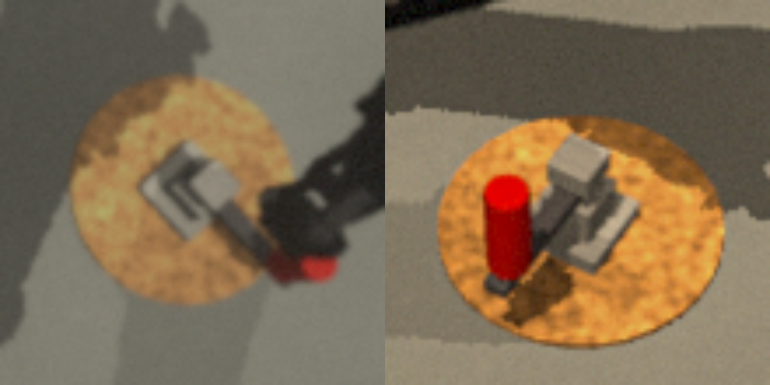

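```bash
python3 -c "
from rig import bot
print(bot.finish_job())"
```

```text
the job is handed in; nothing more can be done
None
```

I fitted the crank fully down on the shaft, wound the tower up to its stop, and stood the crank back on the cork mat. I then handed the job in at about 40.6 s; the hand-in gives no verdict.

- **Fit:** The first try caught on the shaft's shoulder. I centred the hub by feeling for the socket walls, and it then went down without resistance. The tool height when seated was within 1 mm of what I expected.
- **Winding:** I gripped the block on the hub and wound it in four strokes, lifting clear and turning the hand back between them. At the end the torque rose to about 0.9 Nm, and the side camera put the cap at z ≈ 0.110 m. That is a tower height of about 0.100 m, unchanged after I took the crank off.
- **Final state:** The crank stands hub down and looks upright, with its hub about 5 mm from the mat's centre by the tool's position at release. The gripper is open and well above it, touching nothing.
- **Disagreements:**
  - The side camera suggested a hub offset of about 3 mm in the grip, which was wrong by 2–3 mm against the felt centre.
  - My first mask of the tower cap gave a spacing of 198 mm from the shaft instead of 185 mm, so I used the plate's corners instead.
- **Not measured:** I never measured the crank's tilt as a number. I also did not re-measure the mug, remote and book at the end, but no move went close to them.

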